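Strip the dough sheeter's roller for the wash

TASK

The dough sheeter's white roller has to be washed. Flip both cam levers all the way open, then ease the roller out of its open slots - up over the little ridge, forward and down - and lay it gently flat on the floor of the baking tin beside the peeler, not on top of it, leaving the levers open. Do not push the tin away or knock or upset the things standing around.

Things in the scene. Friction and masses are not known exactly. Their poses are not given: they have to be found in the camera images.
- sheeter: Hand dough sheeter, 165 x 150 mm on plan, 174 mm tall, lever handles to 225 mm; fixed. Two white cheek plates, 66 to 76 mm either side of its middle, tops at z = 0.174; white roller between them. Origin: centre of its underside. x to its back (slots open and levers fold to the front, -x), y to its left, z up. Crank low on the right reaches y = -0.15 at x = 0.04, z = 0.06.
- seat (a point): Centre of the roller when seated: 20 mm in front of the sheeter's origin, 140 mm up; axes as the sheeter's. The axle lies on a level floor in a slot in each cheek: stop 2 mm behind, ridge 2.5 mm high in front (crest at x = -8 mm), ceiling lets it rise 8 mm. Behind it a thin roller (28 mm, centre x +14, z -35 mm) and the infeed sheet leave a finger room down to z = -20 mm.
- slot_turn (a point): Where the axle's centre turns down on its way out: 17 mm in front of the seat, 4 mm above it. From the seat lift about 4.5 mm, go level over the ridge to here, then down and forward, 60 degrees below level, to slot_mouth. The slot is 20 mm wide, flaring to 23 mm at its mouth; the axle is 12 mm.
- slot_mouth (a point): Open lower end of the slots, middle of the machine: 34 mm in front of the seat, 27 mm below it. Going on the same way to 45 mm in front and 46 mm below the seat the axle is free. The cheeks' noses end 58 mm in front of the seat, the open lever handles 120 mm, with 184 mm clear between the two handles. Outlet chute below: from x -4 z -62 to x -66 z -107 mm.
- roller: White plastic roller on a steel axle, 0.3 to 0.56 kg, loose, lying in the cheeks' slots. Roller 44 mm across, 120 mm long; axle 12 mm across, 168 mm long over all (sticks out 8 mm past each cheek). Origin at its centre, y along its axle. Grip from above at the middle, one finger in front, one behind. Laid on the tin's floor its centre is 25 mm above the worktop.
- lever_l (a joint): Left cam lever, outside the left (+y) cheek. 0 = closed (starts at 0 to 0.12): handle up, leaning back 10 degrees, cam nose in front of the axle end. Grows as the handle swings forward and down; 1.9 = fully open, at its stop: handle forward, 9 degrees below level, nose up clear of the slot. Stays where left; about 1.5 N turns it. Pivot axis along y, 40 mm in front of and 4 mm above the seat.
- lever_l_grip (a point): Point to pinch on the left lever's handle, 68 mm from the pivot, 98 mm left of the machine's middle; moves with the lever. Handle: dark flat bar 12 mm thick (along y), 10 mm wide, its 15 mm wide end 60 to 80 mm from the pivot. At lever 0 its axes are the sheeter's.
- lever_r (a joint): Right cam lever, outside the right (-y) cheek: mirror image of the left one, same values, same pivot line.
- lever_r_grip (a point): Point to pinch on the right lever's handle, 68 mm from the pivot, 98 mm right of the machine's middle; otherwise as the left.
- tin: Shallow aluminium baking tin, 246 x 186 mm over its rolled rim, 32 mm high, floor 3 mm thick and flat over 220 x 160 mm; loose, left or right of the machine (green plates on the other side), at any yaw. Origin: centre of its underside; x along its length, z up. A peeler lies along its +y long side.
- peeler: White vegetable peeler, 170 x 25 x 18 mm, lying in the tin along the tin's +y side, its middle about 58 mm from the tin's. Origin: centre of its underside, x along its length.
- pepper_mill: Wooden pepper mill, 58 mm across, 170 mm tall, behind and to the right of the machine. Origin at the centre of its foot. Bystander.
- butter: Block of butter in its wrapper, 73 x 102 x 37 mm high, lying in front of the machine. Origin at the centre of its underside. Bystander.
- canister: Cream canister, 92 mm across, 120 mm tall, right of the machine. Origin at the centre of its foot. Bystander.
- dish_soap: Washing-up bottle, 49 x 81 mm, 226 mm tall, behind and to the left of the machine. Origin at the centre of its foot. Bystander.
- plates: Stack of green plates, 200 mm across, 35 mm high. Origin at the centre of its underside. Bystander, on the other side of the machine from the tin.

How it is judged:
By the outcome, as a careful person would: the job done as asked, in the order asked, and still so for the second after the job is handed in, with the robot touching nothing.
It also fails if it takes over 64 s, if anything falls off the work surface, if the arm or the gripper's body presses on something with over 40 N, if the wrist force passes 120 N, or if a joint passes its speed limit or range.

ROBOT

A 6-joint arm with a two-finger parallel gripper is mounted at the origin on a cart in front of the work surface, level with it; the furniture and walls round the work are solid. World frame = base frame: x ahead of the robot, y to its left, z up, the work surface at z = 0. Lengths are in m, angles in rad, forces in N, time in s.
With the tool pointing down it reaches from about 0.3 to 0.875 m from the base axis. Payload 6.4 kg.
Tool frame: the origin (TCP) lies at the very end of the fingers, on their centre line; the grasp point (between the pads) lies 19 mm behind it; z points along the fingers, y is the line along which they close (so a half turn about z gives the same grasp; the last joint's range is limited). The gripper opens to 85 mm and grips with 20 to 120 N. Pads are 22 mm wide; open, the fingers measure 114 mm over their backs; the gripper's body (76 mm by 85 mm) begins 54 mm behind the grasp point. The pads swing forward as they close: fully open they stand 13 mm farther back than shut.
Start: joints at [1.001, 0.181, 1.607, -0, 1.354, -0.206], TCP at [0.205, 0.537, 0.231] pointing down, gripper open.
Joint ranges: [-2.99, 2.99], [-0.89, 2.07], [0.3, 2.58], [-1.14, 4.28], [0, 2.63], [-3.12, 3.12]. Speed limits (rad/s): [2.57, 2.57, 3.01, 3.14, 3.14, 3.14].

INTERFACE

Orientations are given as a unit quaternion [w, x, y, z].
In Python, from bench import ctrl, optics, status, hand_in gives the robot as it stands (ctrl), with the cameras (optics), the job as plain functions and the readings (status).
- The arm moves only by the tool jog_arm, called after ">>>" as name(argument=value, ...) on one line, values as JSON. Schema: {"type":"object","properties":{"segments":{"type":"object","properties":{"moves":{"type":"array","items":{"type":"array","items":{"type":"number"},"minItems":7,"maxItems":7},"minItems":1,"maxItems":10}},"additionalProperties":false,"required":["moves"]},"only":{"type":"string"},"quiet":{"type":"boolean"},"lines":{"type":"string"}},"required":["segments"],"additionalProperties":false}. segments is an object whose key "moves" holds a list of rows, 1 to 10 of them, each of 7 numbers: dx, dy, dz in shares of 0.5 m (1.0 is 0.5 m), then a rotation vector rx, ry, rz in parts of the range, where 1.0 means 4 rad, then the opening from 0.0 (shut) to 1.0 (fully open); each row is the pose to reach, as a shift and turn from the pose commanded when the call began, along the tool's axes at that moment; what a row does not reach only later rows make up. A row lasts 1/8 s, in which the tool goes at most 0.0625 m and 0.188 rad, less where a joint would pass 70% of its speed; a pose out of reach is approached as far as the arm can. The fingers move at their own pace and stop on an object; the grip force is fixed at half the most. Time passes only in rows, so rows that do not move let the fingers close. The tool returns the time, the measured TCP pose, the force, the opening and the grip force at its end. only (a regular expression) keeps the lines of the reply that match it, lines (a string "A,B") keeps lines A to B, and quiet returns only ok. Input that does not fit is refused with a message, and nothing moves.
- status.get_obs(): the state, without advancing time (a new reading comes with each control period).
- optics.camera(name): name is "scene" or "top" or "wrist"; returns the picture (420x560x3 uint8, blue, green, red); there is no depth.
- optics.camera_params(name): a dict with "fovy" (degrees; the focal length in pixels is half the picture's height over the tangent of half this angle, whatever the lens; pixels are square), "cx", "cy" (the principal point, pixels), "view" (4x4, takes a point from world to camera coordinates). Camera axes: x right, y up, looking along -z (the intrinsics and any distortion apply to the point x, -y, -z); pixel columns grow to the right and rows downward; lengths in m; the calibration is good to about 2 mm. A picture is of the moment at which its call begins: read the wrist's pose just before it. camera_params takes no time and is no camera call; for the wrist camera it gives the pose at the moment of the call.
- hand_in(): hands the job in; it is judged then, once.
The state is a dict: "time_s": time; "q": joint angles; "dq": joint speeds; "joint_efforts": joint torques, N m; "eef_pos": TCP position; "eef_rot": TCP orientation; "wrist_force": force on the tool from outside, world axes, zero at the start; "torque": the same for the moment, N m; "opening": opening from 0.0 (shut) to 1.0 (fully open); "grasp_force": force on a finger pad.
Only numpy, scipy, OpenCV 4.12 (cv2) and the standard library are available. Lean on these libraries where they do the work, as an engineer would, in place of code of your own. Each camera call takes 0.05 s, during which the arm holds its last target. There are 200 camera calls.

## Working session

There is one attempt and no reset: what is moved stays moved. The work goes in short steps, Python scripts to look and compute and a tool call to move; the robot and the scene stay as the last step left them, time stands still between calls to the robot, and variables do not carry over. Pictures are saved under pics/ and viewed, at most 10 in all, crops included, and the job is handed in when it is done.

```bash
ls; mkdir -p pics
```

Run:
```python
from bench import ctrl, optics, status, hand_in
import cv2,numpy as np
np.set_printoptions(precision=4,suppress=True)
o=status.get_obs();print(o)
for n in("scene","top"):
    p=optics.camera_params(n);print(n,p)
    cv2.imwrite(f"pics/{n}0.png",optics.camera(n))
```

```text
bench.py
pics
{'time_s': 0.0, 'q': array([ 1.0007,  0.1815,  1.608 ,  0.    ,  1.3538, -0.2063]), 'dq': array([ 0.0001, -0.001 ,  0.0003,  0.0011, -0.0011, -0.    ]), 'joint_efforts': array([  0.0014, -44.485 , -35.1356,  -0.    ,   0.0085,  -0.    ]), 'eef_pos': array([0.2043, 0.5369, 0.2304]), 'eef_rot': array([-0.0003,  0.1809,  0.9835, -0.0008]), 'wrist_force': array([ 0.0199, -1.2457,  0.0516]), 'torque': array([0.0127, 0.0353, 0.0198]), 'grasp_force': 0.0, 'opening': 0.9979348004002135}
scene {'fovy': 50.45135463197966, 'cx': 278.29402540813714, 'cy': 203.774649432857, 'view': array([[ 0.8093, -0.587 , -0.0192, -0.4044],
       [ 0.4497,  0.5983,  0.6632, -0.3349],
       [-0.3778, -0.5454,  0.7482, -1.2788],
       [ 0.    ,  0.    ,  0.    ,  1.    ]])}
top {'fovy': 55.581678939259, 'cx': 286.31198481281365, 'cy': 210.40175505217348, 'view': array([[ 0.0017, -0.9997,  0.0242, -0.014 ],
       [ 0.9965,  0.0038,  0.0835, -0.5625],
       [-0.0835,  0.024 ,  0.9962, -1.3903],
       [ 0.    ,  0.    ,  0.    ,  1.    ]])}
```

View pics/scene0.png

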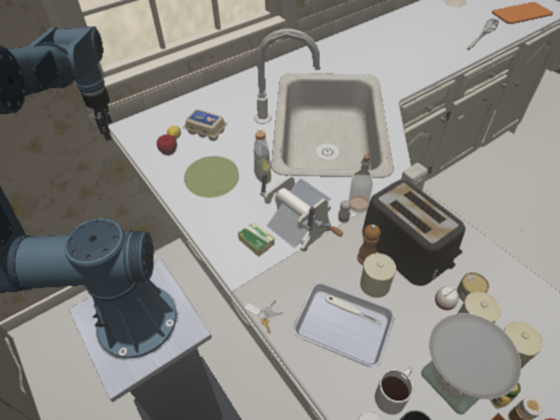

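View pics/top0.png

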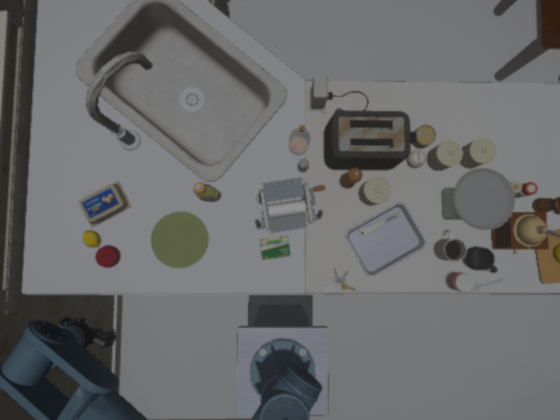

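The scene shows the sheeter near (300,210), the tin with the peeler right of it near (345,322), butter in front (257,237), plates on the left. In the top view the sheeter is at (287,205), the tin at (385,239), the peeler at (378,225), the butter at (275,247), the mill at (352,177) and the canister at (376,191).

Create h.py:
```python
import numpy as np, cv2
from bench import ctrl, optics, status, hand_in
from scipy.spatial.transform import Rotation as R
np.set_printoptions(precision=4,suppress=True)
def K(p): 
    f=210/np.tan(np.radians(p["fovy"]/2)); return f,p["cx"],p["cy"]
def ray(p,uv):
    f,cx,cy=K(p); V=np.array(p["view"]); d=np.array([(uv[0]-cx)/f,-(uv[1]-cy)/f,-1.])
    return -V[:3,:3].T@V[:3,3], V[:3,:3].T@d
def plane(p,uv,z):
    o,d=ray(p,uv); return o+d*(z-o[2])/d[2]
def proj(p,X):
    f,cx,cy=K(p); V=np.array(p["view"]); c=V[:3,:3]@np.asarray(X)+V[:3,3]
    return np.array([cx+f*c[0]/-c[2],cy-f*c[1]/-c[2]])
def tri(obs):  # [(p,uv),...] -> point, residual
    A=np.zeros((3,3));b=np.zeros(3)
    for p,uv in obs:
        o,d=ray(p,uv);d=d/np.linalg.norm(d);M=np.eye(3)-np.outer(d,d);A+=M;b+=M@o
    X=np.linalg.solve(A,b); return X
def tool():
    o=status.get_obs();q=o["eef_rot"];return np.array(o["eef_pos"]),R.from_quat([q[1],q[2],q[3],q[0]])
def rel(pos,rot=None):
    """shift and rotvec in tool axes from the present pose"""
    P,Q=tool(); d=Q.inv().apply(np.asarray(pos)-P)
    r=(Q.inv()*rot).as_rotvec() if rot is not None else np.zeros(3)
    return np.r_[d,r]
def down(yaw):  # tool z down, tool y axis at world angle yaw
    y=np.array([np.cos(yaw),np.sin(yaw),0]);z=np.array([0,0,-1.]);x=np.cross(y,z)
    return R.from_matrix(np.c_[x,y,z])
```

Run:
```python
from h import *
p=optics.camera_params("top")
for n,uv,z in [("sheet",(287,205),.13),("tin",(385,239),.03),("peel",(378,225),.01),("butter",(275,247),.037),("mill",(352,177),.17),("can",(376,191),.12),("plates",(180,240),.035),("soap",(300,135),.2),("soap?",(205,190),.15)]:
    print(n,plane(p,uv,z))
s=optics.camera_params("scene")
for n,uv,z in [("tin",(345,322),.0),("butter",(257,237),.037),("sheet",(297,205),.14)]: print(n,plane(s,uv,z))
w=optics.camera_params("wrist");print(w)
P,Q=tool();V=w["view"];print(P,Q.as_matrix(), "cam in tool",Q.inv().apply(-V[:3,:3].T@V[:3,3]-P),"look in tool",Q.inv().apply(V[:3,:3].T@[0,0,-1]),"up",Q.inv().apply(V[:3,:3].T@[0,1,0]))
a=cv2.imread("pics/top0.png")[150:290,215:435];b=cv2.imread("pics/scene0.png")[160:300,220:400]
cv2.imwrite("pics/c0.png",np.vstack([cv2.resize(a[:, :200],(580,300)[:2] if 0 else (429,300),interpolation=cv2.INTER_CUBIC),cv2.resize(b,(429,300),interpolation=cv2.INTER_CUBIC)]))
```

```text
sheet [ 0.5714 -0.0121  0.13  ]
tin [ 0.4619 -0.3612  0.03  ]
peel [ 0.5123 -0.3423  0.01  ]
butter [0.4332 0.0271 0.037 ]
mill [ 0.6588 -0.22    0.17  ]
can [ 0.6206 -0.3094  0.12  ]
plates [0.4569 0.3573 0.035 ]
soap [ 0.7868 -0.051   0.2   ]
soap? [0.617  0.2533 0.15  ]
tin [ 0.4744 -0.3569  0.    ]
butter [0.4298 0.0183 0.037 ]
sheet [ 0.5585 -0.0216  0.14  ]
{'fovy': 69.41895517897437, 'cx': 279.60962692277155, 'cy': 201.80838394234672, 'view': array([[ 0.3568,  0.9342, -0.0007, -0.5751],
       [-0.8935,  0.341 , -0.292 ,  0.0377],
       [-0.2726,  0.1048,  0.9564, -0.3776],
       [ 0.    ,  0.    ,  0.    ,  1.    ]])}
[0.2043 0.537  0.2305] [[-0.9346  0.3558 -0.0008]
 [ 0.3558  0.9346 -0.0013]
 [ 0.0003 -0.0015 -1.    ]] cam in tool [ 0.0736  0.0007 -0.1412] look in tool [-0.2923  0.0005  0.9563] up [0.9563 0.0012 0.2923]
```

Run:
```python
from h import *
print(rel([.42,-.01,.42],down(np.pi/2)))
```

```text
[-0.3961 -0.4347 -0.189  -0.0014 -0.0006 -0.3638]
```

Careful with the scale: shifts go in shares of 0.5 m and turns go in shares of 4 rad. That gives: -0.395 m / 0.5 = -0.79, -0.36 m / 0.5 = -0.72, -0.36 rad / 4 = -0.09.

>>> jog_arm(segments={"moves":[[0, 0, -0.12, 0, 0, 0, 1], [-0.08, -0.08, -0.2, 0, 0, -0.025, 1], [-0.16, -0.18, -0.24, 0, 0, -0.05, 1], [-0.24, -0.26, -0.28, 0, 0, -0.075, 1], [-0.32, -0.35, -0.32, 0, 0, -0.09, 1], [-0.4, -0.44, -0.36, 0, 0, -0.09, 1], [-0.48, -0.53, -0.38, 0, 0, -0.09, 1], [-0.56, -0.62, -0.38, 0, 0, -0.09, 1], [-0.64, -0.71, -0.38, 0, 0, -0.09, 1], [-0.72, -0.79, -0.38, 0, 0, -0.09, 1]]})

```text
time_s: 1.35
eef_pos: [0.4006, 0.0381, 0.4213]
eef_rot: [0.0, 0.002, 1.0, 0.0]
wrist_force: [0.7, 0.7, -0.1]
opening: 1.001
grasp_force: 0.0
```

>>> jog_arm(segments={"moves":[[-0.074, -0.08, 0, 0, 0, 0, 1], [-0.074, -0.08, 0, 0, 0, 0, 1], [-0.074, -0.08, 0, 0, 0, 0, 1]]})

```text
time_s: 1.72
eef_pos: [0.437, 0.0001, 0.4208]
eef_rot: [-0.001, 0.002, 1.0, 0.0]
wrist_force: [0.7, -0.2, -0.4]
opening: 0.999
grasp_force: 0.0
```

Run:
```python
from h import *
import pickle
print(tool()[0],tool()[1].as_rotvec())
w=optics.camera_params("wrist");im=optics.camera("wrist");cv2.imwrite("pics/w1.png",im);pickle.dump(w,open("pics/w1.pkl","wb"))
cv2.imwrite("pics/w1b.png",cv2.resize(im,(800,600)))
```

```text
[0.437  0.0001 0.4208] [-0.0068 -3.1402 -0.0011]
```

View pics/w1b.png

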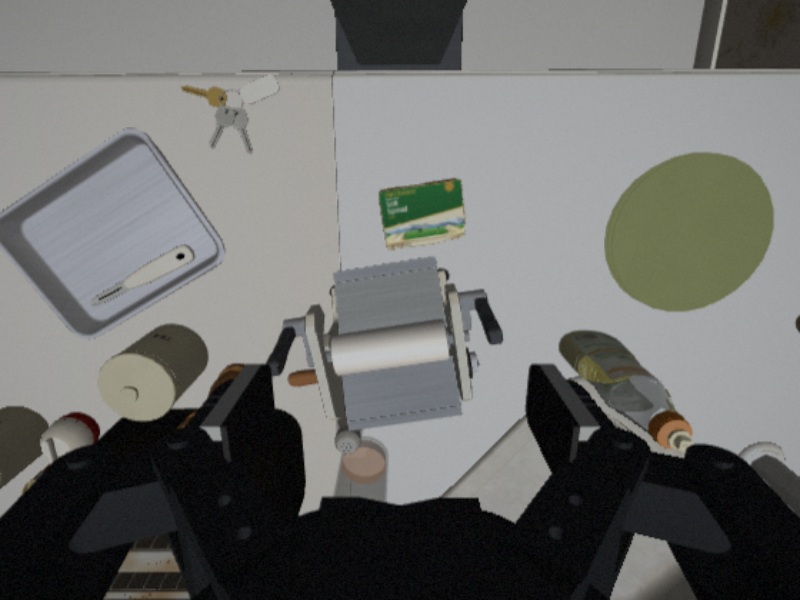

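The wrist view (800x600 scaling) shows the roller between (332,353) and (448,343), the left lever handle at (487,320), the right one at (283,345), the tin's corners at (133,130), (222,248), (88,335) and (0,215), and the peeler at (145,275).

Run:
```python
from h import *
import pickle
im=cv2.imread("pics/w1.png");w=pickle.load(open("pics/w1.pkl","rb"))
hsv=cv2.cvtColor(im,cv2.COLOR_BGR2HSV)
print(im[247,273],im[240,270],im[252,270],im[200,270],im[270,280], im[245,222],im[250,330])
c=im[175:310,180:370];cv2.imwrite("pics/c1.png",cv2.resize(c,None,fx=4.2,fy=4.2,interpolation=cv2.INTER_CUBIC))
```

```text
[195 194 192] [167 172 176] [187 190 191] [118 115 114] [128 123 117] [161 165 167] [131 127 126]
```

View pics/c1.png

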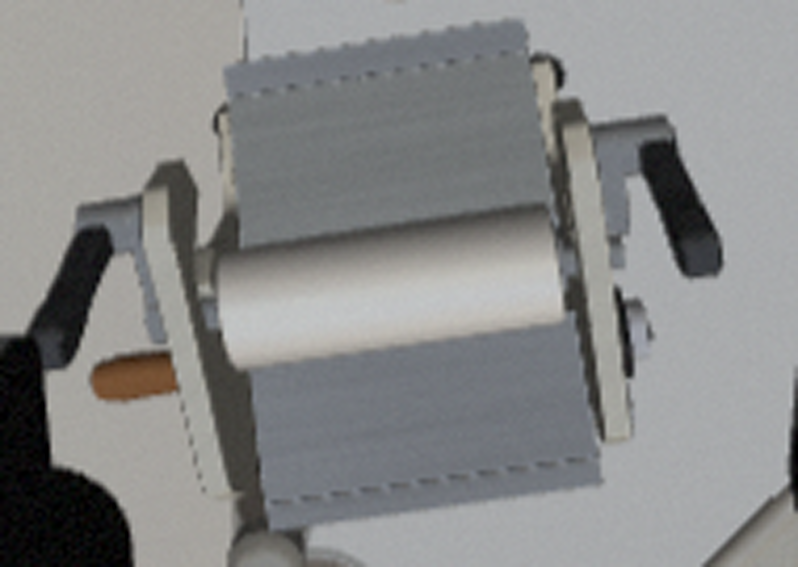

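The crop (4.2x, offset 180,175) shows roller corners (220,258), (548,207), (566,322), (240,367), cheek top strips (155,188)–(225,492) and (573,124)–(619,438), and handle ends near (50,350) and (702,262).

Run:
```python
from h import *
import pickle
w=pickle.load(open("pics/w1.pkl","rb"))
im=cv2.imread("pics/w1.png")
C=lambda u,v:np.array([180+u/4.2,175+v/4.2])
L=plane(w,C(230,312),.14);Rr=plane(w,C(557,264),.14)
print("roller ends",L,Rr,"len",np.linalg.norm(L-Rr)); d=Rr-L;psi=np.arctan2(-d[0],d[1]);print("yaw",psi,"seat",(L+Rr)/2)
a=[plane(w,C(*c),.174) for c in[(155,188),(225,492),(573,124),(619,438)]]
for x in a: print(x)
m1=(a[0]+a[1])/2;m2=(a[2]+a[3])/2;print("cheek sep",np.linalg.norm((m1-m2)),"mid",(m1+m2)/2, "yaws",[np.arctan2((q-p)[1],(q-p)[0]) for p,q in((a[0],a[1]),(a[2],a[3]))])
# roller fitted from bright mask
roi=np.zeros(im.shape[:2],np.uint8);cv2.fillPoly(roi,[np.array([C(*c) for c in[(205,240),(555,190),(580,335),(235,385)]],int)],255)
hsv=cv2.cvtColor(im,cv2.COLOR_BGR2HSV)
# handle ends in each view, z unknown
# predict points for model
ps=psi;ex=np.array([np.cos(ps),np.sin(ps),0]);ey=np.array([-np.sin(ps),np.cos(ps),0]);ez=np.array([0,0,1.])
S=(L+Rr)/2
for t in(0,.06,.12):
  for sgn in(1,-1):
    th=np.radians(10)-t
    for r in (.068,.08):
      X=S-.04*ex+.004*ez+sgn*.098*ey+r*(np.sin(th)*ex+np.cos(th)*ez)
      print(t,sgn,r,X,(proj(w,X)-[180,175])*4.2)
for n,X in[("origin cheek tl",S+.02*ex+.034*ez)]:print(n,X)
# tin corners (rim top z .032), image 800 scale
t=[plane(w,np.array(c)*.7,.032) for c in[(133,130),(222,248),(88,335),(0,215)]]
for x in t:print("tin",x)
```

```text
roller ends [ 0.5678 -0.0684  0.14  ] [0.5496 0.0501 0.14  ] len 0.1198893603091914
yaw 0.15273979511291585 seat [ 0.5587 -0.0092  0.14  ]
[ 0.5071 -0.085   0.174 ]
[ 0.6206 -0.0679  0.174 ]
[0.4861 0.0499 0.174 ]
[0.6    0.0693 0.174 ]
cheek sep 0.13766838843308873 mid [ 0.5534 -0.0084  0.174 ] yaws [np.float64(0.14941325251153026), np.float64(0.16805586998865174)]
0 1 0.068 [0.5159 0.0834 0.211 ] [696.6317 255.7437]
0 1 0.08 [0.518  0.0837 0.2228] [705.8774 278.535 ]
0 -1 0.068 [ 0.5457 -0.1103  0.211 ] [ 56.7771 349.3922]
0 -1 0.08 [ 0.5478 -0.11    0.2228] [ 47.7009 374.3071]
0.06 1 0.068 [0.5119 0.0828 0.2116] [695.764  244.1432]
0.06 1 0.08 [0.5133 0.083  0.2235] [704.877  264.6044]
0.06 -1 0.068 [ 0.5417 -0.1109  0.2116] [ 53.0804 338.4705]
0.06 -1 0.08 [ 0.5431 -0.1107  0.2235] [ 43.1756 361.2164]
0.12 1 0.068 [0.5079 0.0822 0.2119] [694.7078 232.0368]
0.12 1 0.08 [0.5085 0.0823 0.2239] [703.6401 250.0212]
0.12 -1 0.068 [ 0.5377 -0.1115  0.2119] [ 49.5497 327.0052]
0.12 -1 0.08 [ 0.5384 -0.1114  0.2239] [ 38.8502 347.4289]
origin cheek tl [ 0.5784 -0.0061  0.174 ]
tin [ 0.3331 -0.305   0.032 ]
tin [ 0.4716 -0.2199  0.032 ]
tin [ 0.5874 -0.4115  0.032 ]
tin [ 0.4293 -0.4845  0.032 ]
```

Add to h.py:
```python
PSI=.153;SEAT=np.array([.5587,-.0092,.14])
ex=np.array([np.cos(PSI),np.sin(PSI),0]);ey=np.array([-np.sin(PSI),np.cos(PSI),0]);ez=np.array([0,0,1.])
def M(x,y,z): return SEAT+x*ex+y*ey+z*ez   # seat-relative, machine axes
def grip(s,lev,r=.068):
    th=lev-np.radians(10); return M(-.04-r*np.sin(th),s*.098,.004+r*np.cos(th))
```

Run:
```python
from h import *
D=down(np.pi/2+PSI)
g=grip(1,.06);print(g,rel(g+[0,0,.05],D), rel(g-[0,0,.019],D))
for l in np.linspace(.06,1.95,10): 
    d=D.inv().apply(grip(1,l)-g);print(round(l,2),d)
```

```text
[0.5119 0.0827 0.2116] [-0.0748  0.0823  0.1596  0.0004 -0.0005 -0.1562] [-0.0749  0.0823  0.2286  0.0004 -0.0005 -0.1562]
0.06 [0. 0. 0.]
0.27 [ 0.0143  0.     -0.0001]
0.48 [ 0.0282 -0.      0.0027]
0.69 [ 0.0413 -0.      0.0084]
0.9 [0.0529 0.     0.0167]
1.11 [0.0625 0.     0.0272]
1.32 [ 0.0697 -0.      0.0395]
1.53 [ 0.0742 -0.      0.053 ]
1.74 [ 0.0758 -0.      0.0672]
1.95 [ 0.0744 -0.      0.0814]
```

To row units: 0.19 m / 0.5 = 0.38, 0.16 m / 0.5 = 0.32, -0.156 rad / 4 = -0.039.

>>> jog_arm(segments={"moves":[[-0.06, 0.06, 0.1, 0, 0, -0.025, 0.5], [-0.12, 0.13, 0.16, 0, 0, -0.039, 0.5], [-0.15, 0.164, 0.24, 0, 0, -0.039, 0.5], [-0.15, 0.164, 0.32, 0, 0, -0.039, 0.5], [-0.15, 0.164, 0.38, 0, 0, -0.039, 0.5], [-0.15, 0.164, 0.38, 0, 0, -0.039, 0.5]]})

```text
time_s: 2.52
eef_pos: [0.5104, 0.0832, 0.2294]
eef_rot: [-0.002, -0.077, 0.997, 0.0]
wrist_force: [0.2, 1.0, 0.3]
opening: 0.499
grasp_force: 0.0
```

Run:
```python
from h import *
D=down(np.pi/2+PSI);print(rel(grip(1,.06)-[0,0,.019],D))
cv2.imwrite("pics/w2.png",optics.camera("wrist"))
```

```text
[-0.0016 -0.0007  0.0368  0.0011 -0.0046  0.0015]
```

View pics/w2.png

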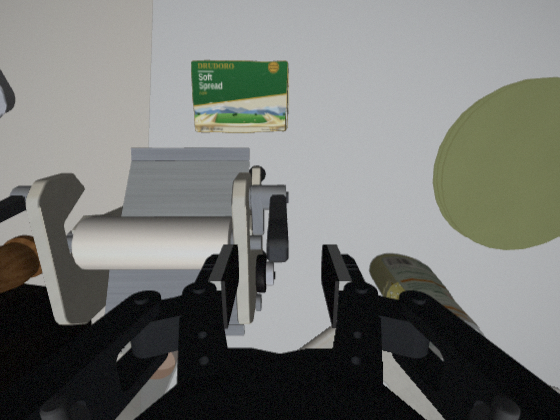

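The fingertips (232,250 and 333,250) straddle the left handle, which is at (278,230).

To row units: 0.036 m / 0.5 = 0.072, 0.02 m / 0.5 = 0.04.

>>> jog_arm(segments={"moves":[[-0.003, 0, 0.04, 0, 0, 0, 0.5], [-0.003, 0, 0.072, 0, 0, 0, 0.45], [-0.003, 0, 0.072, 0, 0, 0, 0], [-0.003, 0, 0.072, 0, 0, 0, 0], [-0.003, 0, 0.072, 0, 0, 0, 0], [-0.003, 0, 0.072, 0, 0, 0, 0]]})

```text
time_s: 3.32
eef_pos: [0.5142, 0.0824, 0.196]
eef_rot: [0.0, -0.076, 0.997, 0.0]
wrist_force: [-2.8, 4.5, 3.4]
opening: 0.123
grasp_force: 59.9
```

To row units: 0.0814 m / 0.5 = 0.1628, 0.0758 m / 0.5 = 0.1516.

>>> jog_arm(segments={"moves":[[0.014, 0, 0, 0, 0, 0, 0], [0.0286, 0, 0, 0, 0, 0, 0], [0.0564, 0, 0.0054, 0, 0, 0, 0], [0.0826, 0, 0.0168, 0, 0, 0, 0], [0.1058, 0, 0.0334, 0, 0, 0, 0], [0.125, 0, 0.0544, 0, 0, 0, 0], [0.1394, 0, 0.079, 0, 0, 0, 0], [0.1484, 0, 0.106, 0, 0, 0, 0], [0.1516, 0, 0.1344, 0, 0, 0, 0], [0.1496, 0, 0.1628, 0, 0, 0, 0]]})

```text
time_s: 4.58
eef_pos: [0.4402, 0.0706, 0.1149]
eef_rot: [0.0, -0.076, 0.997, -0.0]
wrist_force: [-6.1, 2.6, 11.9]
opening: 0.127
grasp_force: 78.9
```

>>> jog_arm(segments={"moves":[[0, 0, 0.004, 0, 0, 0, 0], [0, 0, 0.004, 0, 0, 0, 0]]})

```text
time_s: 4.82
eef_pos: [0.4405, 0.0707, 0.1127]
eef_rot: [0.0, -0.076, 0.997, 0.0]
wrist_force: [-5.5, 3.6, 7.9]
opening: 0.129
grasp_force: 78.5
```

To row units: -0.13 m / 0.5 = -0.26, -0.1 m / 0.5 = -0.2.

>>> jog_arm(segments={"moves":[[0, 0, 0, 0, 0, 0, 0.5], [0, 0, 0, 0, 0, 0, 0.5], [0, 0, 0, 0, 0, 0, 0.5], [0, 0, -0.1, 0, 0, 0, 0.5], [0, 0, -0.2, 0, 0, 0, 0.5], [0, 0, -0.26, 0, 0, 0, 0.5], [0, 0, -0.26, 0, 0, 0, 0.5]]})

```text
time_s: 5.7
eef_pos: [0.4419, 0.0703, 0.2445]
eef_rot: [0.003, -0.076, 0.997, -0.001]
wrist_force: [-0.0, -0.9, 0.2]
opening: 0.499
grasp_force: 0.0
```

Run:
```python
from h import *
D=down(np.pi/2+PSI);g=grip(-1,.06);print(g,rel(g+[0,0,.017],D))
cv2.imwrite("pics/w3.png",optics.camera("wrist"))
w=optics.camera_params("wrist")
for l in(1.7,1.8,1.9):print(l,proj(w,grip(1,l)),proj(w,grip(1,l,.08)))
```

```text
[ 0.5418 -0.111   0.2116] [-0.0712 -0.1943  0.0167 -0.0017  0.0055 -0.0009]
1.7 [281.0367 198.5555] [281.0323 184.3907]
1.8 [281.0018 196.2772] [280.9908 182.1123]
1.9 [280.9692 194.8868] [280.9526 180.8961]
```

View pics/w3.png

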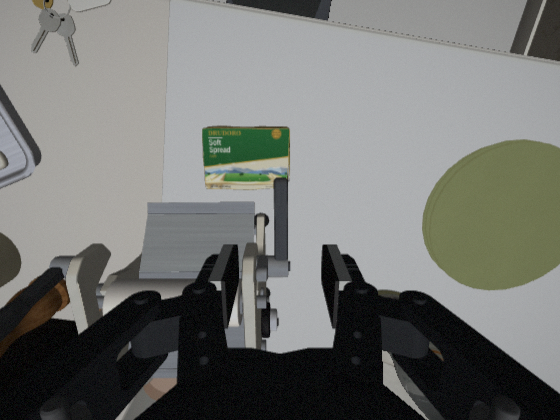

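The left lever lies forward, with its tip at (281,179) against (281,181) predicted for fully open.

To row units: -0.194 m / 0.5 = -0.388, -0.15 m / 0.5 = -0.3.

>>> jog_arm(segments={"moves":[[-0.02, -0.1, 0, 0, 0, 0, 0.5], [-0.06, -0.2, 0, 0, 0, 0, 0.5], [-0.11, -0.3, 0, 0, 0, 0, 0.5], [-0.142, -0.388, 0, 0, 0, 0, 0.5], [-0.142, -0.388, 0.02, 0, 0, 0, 0.5], [-0.142, -0.388, 0.06, 0, 0, 0, 0.5]]})

```text
time_s: 6.5
eef_pos: [0.5391, -0.1103, 0.2099]
eef_rot: [-0.001, -0.076, 0.997, 0.001]
wrist_force: [-0.8, 0.2, -0.0]
opening: 0.496
grasp_force: 0.0
```

Run:
```python
from h import *
D=down(np.pi/2+PSI);print(rel(grip(-1,.06)-[0,0,.019],D))
w=optics.camera_params("wrist");im=optics.camera("wrist")
for l in(0,.06,.12):print(l,proj(w,grip(-1,l)),proj(w,grip(-1,l,.08)))
cv2.imwrite("pics/w4.png",im)
g=im[190:300,230:330].max(2)<60
ys,xs=np.nonzero(g[:, 20:80]);print(np.c_[190+np.arange(0,110,10),[ (xs[ys==k].min()+250,xs[ys==k].max()+250) if (ys==k).any() else (0,0) for k in range(0,110,10)]])
```

```text
[-0.0026 -0.0011  0.0173  0.0014 -0.0017 -0.0018]
0 [277.2454 270.1208] [277.1309 286.3303]
0.06 [277.1993 263.6944] [277.0709 278.4236]
0.12 [277.1546 256.8506] [277.0126 269.9202]
[[190   0   0]
 [200   0   0]
 [210 268 285]
 [220 268 285]
 [230 267 286]
 [240 267 287]
 [250 266 287]
 [260 265 295]
 [270 264 288]
 [280 286 286]
 [290   0   0]]
```

The right handle is centred at column 276.5, as predicted.

To row units: 0.017 m / 0.5 = 0.034, -0.002 m / 0.5 = -0.004.

>>> jog_arm(segments={"moves":[[-0.004, -0.002, 0.034, 0, 0, 0, 0.5], [-0.004, -0.002, 0.034, 0, 0, 0, 0], [-0.004, -0.002, 0.034, 0, 0, 0, 0], [-0.004, -0.002, 0.034, 0, 0, 0, 0], [-0.004, -0.002, 0.034, 0, 0, 0, 0]]})

```text
time_s: 7.18
eef_pos: [0.5419, -0.1115, 0.1949]
eef_rot: [-0.0, -0.076, 0.997, -0.0]
wrist_force: [-0.5, -4.5, -6.5]
opening: 0.123
grasp_force: 61.0
```

>>> jog_arm(segments={"moves":[[0.014, 0, 0, 0, 0, 0, 0], [0.0286, 0, 0, 0, 0, 0, 0], [0.0564, 0, 0.0054, 0, 0, 0, 0], [0.0826, 0, 0.0168, 0, 0, 0, 0], [0.1058, 0, 0.0334, 0, 0, 0, 0], [0.125, 0, 0.0544, 0, 0, 0, 0], [0.1394, 0, 0.079, 0, 0, 0, 0], [0.1484, 0, 0.106, 0, 0, 0, 0], [0.1516, 0, 0.1344, 0, 0, 0, 0], [0.1496, 0, 0.1628, 0, 0, 0, 0]]})

```text
time_s: 8.43
eef_pos: [0.4684, -0.1234, 0.1157]
eef_rot: [0.001, -0.076, 0.997, -0.001]
wrist_force: [-7.8, -2.8, 12.2]
opening: 0.128
grasp_force: 83.3
```

>>> jog_arm(segments={"moves":[[0, 0, 0.004, 0, 0, 0, 0], [0, 0, 0.004, 0, 0, 0, 0]]})

```text
time_s: 8.68
eef_pos: [0.4688, -0.1233, 0.1135]
eef_rot: [0.001, -0.076, 0.997, -0.001]
wrist_force: [-5.6, -3.4, 7.5]
opening: 0.128
grasp_force: 82.7
```

To row units: -0.17 m / 0.5 = -0.34, -0.14 m / 0.5 = -0.28.

>>> jog_arm(segments={"moves":[[0, 0, 0, 0, 0, 0, 0.5], [0, 0, 0, 0, 0, 0, 0.5], [0, 0, 0, 0, 0, 0, 0.5], [0, 0, -0.1, 0, 0, 0, 0.6], [0, 0, -0.2, 0, 0, 0, 0.7], [-0.06, 0.06, -0.28, 0, 0, 0, 0.7], [-0.1, 0.14, -0.34, 0, 0, 0, 0.7], [-0.1, 0.2, -0.34, 0, 0, 0, 0.7]]})

```text
time_s: 9.68
eef_pos: [0.5044, -0.0147, 0.2846]
eef_rot: [0.003, -0.076, 0.997, -0.001]
wrist_force: [0.2, 0.4, -0.3]
opening: 0.699
grasp_force: 0.0
```

Run:
```python
from h import *
w=optics.camera_params("wrist");im=optics.camera("wrist");cv2.imwrite("pics/w5.png",im);import pickle;pickle.dump(w,open("pics/w5.pkl","wb"))
for l in(1.8,1.9):print(l,proj(w,grip(-1,l,.08)),proj(w,grip(1,l,.08)))
s=optics.camera_params("scene");ims=optics.camera("scene");cv2.imwrite("pics/s5.png",ims)
for l in(1.5,1.7,1.9):print("scene",l,proj(s,grip(-1,l,.08)),proj(s,grip(1,l,.08)))
c=cv2.resize(ims[170:260,240:360],(560,420),interpolation=cv2.INTER_CUBIC)
b=cv2.resize(im[:,:],(373,280))
cv=np.zeros((420,800,3),np.uint8);cv[:, :427]=cv2.resize(c,(427,420));cv[:280,427:]=b;cv2.imwrite("pics/v5.png",cv)
o=status.get_obs();print(o["q"],o["eef_pos"])
for n,tl in(("psi",PSI),("psi+pi",PSI+np.pi)):
    print(n,rel(M(0,0,.1),down(tl)))
```

```text
1.8 [168.6116 117.4734] [384.3509 117.2993]
1.9 [171.6933 118.1261] [381.4611 117.9575]
scene 1.5 [290.8014 237.3176] [244.6045 201.3026]
scene 1.7 [290.2264 241.1396] [244.4332 205.1445]
scene 1.9 [290.4336 244.2886] [245.0356 208.3999]
[-0.2639 -0.0258  1.7247  0.001   1.4422 -1.9906] [ 0.5021 -0.0133  0.282 ]
psi [-0.0565 -0.0047  0.0421  0.0013  0.0001  1.5735]
psi+pi [-0.0565 -0.0047  0.0421 -0.0001  0.0013 -1.5681]
```

View pics/v5.png

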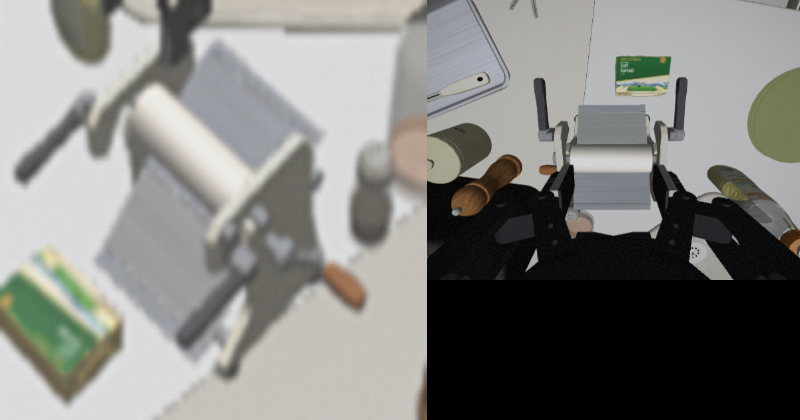

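Both levers match fully open: in the scene view their tips are at (292,244) and (246,208), with (290,244) and (245,208) predicted.

Add to h.py:
```python
def tilt(yaw,a): return down(yaw)*R.from_rotvec([-a,0,0])
def rtcp(c,T,d=.014): return np.asarray(c)+d*T.as_matrix()[:,2]
```

Run:
```python
from h import *
T=tilt(PSI,.5)
print(rel(rtcp(M(0,0,0),T,-.07),T)); print(T.as_matrix())
```

```text
[-0.0229 -0.0047  0.0806 -0.3903 -0.3925  1.5376]
[[-0.1524  0.8673  0.4738]
 [ 0.9883  0.1337  0.0731]
 [ 0.      0.4794 -0.8776]]
```

To row units: 0.08 m / 0.5 = 0.16, 0.07 m / 0.5 = 0.14, 1.538 rad / 4 = 0.3845.

>>> jog_arm(segments={"moves":[[-0.02, -0.01, 0, 0, 0, 0.045, 0.7], [-0.04, -0.01, 0, 0, 0, 0.09, 0.7], [-0.046, -0.01, 0.02, -0.0125, -0.0125, 0.135, 0.7], [-0.046, -0.01, 0.04, -0.025, -0.025, 0.18, 0.7], [-0.046, -0.01, 0.06, -0.0375, -0.0375, 0.225, 0.7], [-0.046, -0.01, 0.08, -0.055, -0.055, 0.2675, 0.7], [-0.046, -0.01, 0.1, -0.0725, -0.0725, 0.3075, 0.7], [-0.046, -0.01, 0.12, -0.0875, -0.0875, 0.345, 0.7], [-0.046, -0.01, 0.14, -0.0975, -0.098, 0.3845, 0.7], [-0.046, -0.01, 0.16, -0.0975, -0.098, 0.3845, 0.7]]})

```text
time_s: 11.02
eef_pos: [0.5246, -0.0175, 0.2003]
eef_rot: [0.161, 0.632, 0.735, 0.186]
wrist_force: [-0.1, 0.5, 0.6]
opening: 0.699
grasp_force: 0.0
```

Run:
```python
from h import *
T=tilt(PSI,.5);print(rel(rtcp(M(0,0,0),T,-.07),T),rel(rtcp(M(0,0,0),T),T),status.get_obs()["q"])
w=optics.camera_params("wrist");im=optics.camera("wrist");cv2.imwrite("pics/w6.png",im)
for X in(M(0,-.06,0),M(0,.06,0),M(0,0,0),tool()[0]):print(proj(w,X))
```

```text
[ 0.003   0.0018 -0.0004 -0.0028  0.002  -0.0019] [ 0.0031  0.002   0.0836 -0.0028  0.002  -0.0019] [-0.4249 -0.2168  2.1465  0.3626  0.8178 -0.7721]
[281.863  283.0434]
[281.7029 127.0614]
[281.7893 211.2383]
[277.8904 259.3758]
```

View pics/w6.png

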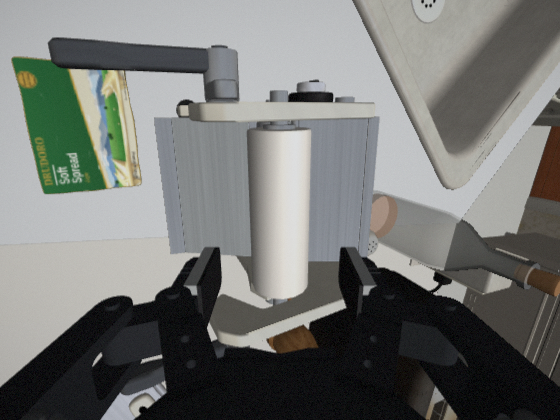

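The roller spans columns 249–311 and rows 128–297, centred between the fingertips (205 and 355), so I descend and grip.

To row units: 0.0835 m / 0.5 = 0.167, 0.003 m / 0.5 = 0.006.

>>> jog_arm(segments={"moves":[[0.006, 0.004, 0.06, 0, 0, 0, 0.7], [0.006, 0.004, 0.12, 0, 0, 0, 0.7], [0.006, 0.004, 0.15, 0, 0, 0, 0.7], [0.006, 0.004, 0.167, 0, 0, 0, 0.7], [0.006, 0.004, 0.167, 0, 0, 0, 0.7]]})

```text
time_s: 11.7
eef_pos: [0.5667, -0.0085, 0.1287]
eef_rot: [0.161, 0.632, 0.735, 0.186]
wrist_force: [-0.5, 0.1, -0.4]
opening: 0.698
grasp_force: 0.0
```

Run:
```python
from h import *
T=tilt(PSI,.5);print(rel(rtcp(M(0,0,0),T),T))
```

```text
[ 0.0005 -0.0016  0.0003 -0.0025  0.0017 -0.0018]
```

>>> jog_arm(segments={"moves":[[0, 0, 0, 0, 0, 0, 0.6], [0, 0, 0, 0, 0, 0, 0.4], [0, 0, 0, 0, 0, 0, 0.3], [0, 0, 0, 0, 0, 0, 0], [0, 0, 0, 0, 0, 0, 0]]})

```text
time_s: 12.32
eef_pos: [0.5647, -0.0084, 0.1284]
eef_rot: [0.16, 0.632, 0.735, 0.186]
wrist_force: [-9.2, -4.2, 1.7]
opening: 0.49
grasp_force: 59.8
```

Run:
```python
from h import *
T=tilt(PSI,.5)
for x,z in[(0,.0025),(0,.005),(-.009,.005),(-.017,.0045),(-.0255,-.0112),(-.034,-.027),(-.045,-.046),(-.06,-.06),(-.085,-.06)]:
    print((x,z),T.inv().apply(x*ex+z*ez))
```

```text
(0, 0.0025) [ 0.      0.0012 -0.0022]
(0, 0.005) [ 0.      0.0024 -0.0044]
(-0.009, 0.005) [-0.     -0.0055 -0.0087]
(-0.017, 0.0045) [-0.     -0.0128 -0.0121]
(-0.0255, -0.0112) [-0.     -0.0277 -0.0024]
(-0.034, -0.027) [-0.     -0.0428  0.0074]
(-0.045, -0.046) [-0.     -0.0615  0.0188]
(-0.06, -0.06) [-0.     -0.0814  0.0239]
(-0.085, -0.06) [-0.     -0.1034  0.0119]
```

>>> jog_arm(segments={"moves":[[0, 0.0024, -0.0044, 0, 0, 0, 0], [0, 0.0048, -0.0088, 0, 0, 0, 0], [0, 0.0048, -0.0088, 0, 0, 0, 0]]})

```text
time_s: 12.7
eef_pos: [0.5645, -0.0077, 0.1327]
eef_rot: [0.159, 0.632, 0.735, 0.186]
wrist_force: [-8.8, -1.0, -3.5]
opening: 0.494
grasp_force: 61.8
```

To row units: -0.0155 m / 0.5 = -0.031, -0.0043 m / 0.5 = -0.0086.

>>> jog_arm(segments={"moves":[[0, -0.008, -0.0044, 0, 0, 0, 0], [0, -0.016, -0.0086, 0, 0, 0, 0], [0, -0.024, -0.012, 0, 0, 0, 0], [0, -0.031, -0.0156, 0, 0, 0, 0], [0, -0.031, -0.0156, 0, 0, 0, 0]]})

```text
time_s: 13.32
eef_pos: [0.5491, -0.0109, 0.1336]
eef_rot: [0.161, 0.632, 0.734, 0.187]
wrist_force: [-0.6, 0.1, -5.6]
opening: 0.493
grasp_force: 61.6
```

Careful with the scale: shifts go in shares of 0.5 m and turns go in shares of 4 rad. That gives: -0.03 m / 0.5 = -0.06, -0.0225 m / 0.5 = -0.045.

>>> jog_arm(segments={"moves":[[0, -0.015, 0.0098, 0, 0, 0, 0], [0, -0.0298, 0.0194, 0, 0, 0, 0], [0, -0.045, 0.0292, 0, 0, 0, 0], [0, -0.06, 0.039, 0, 0, 0, 0]]})

```text
time_s: 13.82
eef_pos: [0.532, -0.0134, 0.1012]
eef_rot: [0.161, 0.632, 0.734, 0.187]
wrist_force: [-1.8, 0.4, -5.9]
opening: 0.49
grasp_force: 61.7
```

>>> jog_arm(segments={"moves":[[0, -0.0124, 0.0076, 0, 0, 0, 0], [0, -0.025, 0.0152, 0, 0, 0, 0], [0, -0.0374, 0.0228, 0, 0, 0, 0]]})

```text
time_s: 14.2
eef_pos: [0.5216, -0.0152, 0.0828]
eef_rot: [0.161, 0.632, 0.734, 0.187]
wrist_force: [0.1, 0.2, -4.8]
opening: 0.5
grasp_force: 61.7
```

To row units: -0.1825 m / 0.5 = -0.365, -0.139 m / 0.5 = -0.278.

>>> jog_arm(segments={"moves":[[0, -0.04, 0.01, 0, 0, 0, 0], [0, -0.064, 0, 0, 0, 0, 0], [0, -0.088, -0.014, 0, 0, 0, 0], [0, -0.064, -0.058, 0, 0, 0, 0], [0, -0.04, -0.102, 0, 0, 0, 0], [0, -0.016, -0.146, 0, 0, 0, 0], [0, 0.008, -0.19, 0, 0, 0, 0], [0, 0.056, -0.278, 0, 0, 0, 0], [0, 0.104, -0.365, 0, 0, 0, 0], [0, 0.104, -0.365, 0, 0, 0, 0]]})

```text
time_s: 15.45
eef_pos: [0.4826, -0.0226, 0.2742]
eef_rot: [0.166, 0.631, 0.734, 0.188]
wrist_force: [-0.2, 0.4, -6.3]
opening: 0.498
grasp_force: 62.7
```

Run:
```python
from h import *
o=status.get_obs();print(o["q"])
c=np.array([.460,-.358,.30])
for yaw in(np.radians(-59),np.radians(121),np.radians(31),np.radians(211)):print(yaw,rel(c,down(yaw)))
print(rel([.40,-.12,.33],down(PSI)))
```

```text
[-0.4945 -0.4414  2.1527  0.3397  1.0343 -0.7611]
-1.0297442586766545 [-0.3285 -0.0516 -0.0555  0.4511 -0.2925  1.1537]
2.111848394913139 [-0.3285 -0.0516 -0.0555  0.3248  0.501  -1.9128]
0.5410520681182421 [-0.3285 -0.0516 -0.0555  0.4995  0.1065 -0.382 ]
3.6826447217080354 [-0.3285 -0.0516 -0.0555  0.1474 -0.6909  2.672 ]
[-0.0845 -0.0572 -0.0949  0.5074  0.0082 -0.0023]
```

To row units: -0.3285 m / 0.5 = -0.657, -0.31 m / 0.5 = -0.62, -0.382 rad / 4 = -0.0955.

>>> jog_arm(segments={"moves":[[-0.06, -0.01, -0.06, 0.0125, 0.0025, -0.01, 0], [-0.16, -0.02, -0.12, 0.03, 0.0075, -0.0225, 0], [-0.26, -0.03, -0.18, 0.05, 0.01, -0.0375, 0], [-0.36, -0.04, -0.216, 0.07, 0.015, -0.0525, 0], [-0.46, -0.046, -0.216, 0.09, 0.02, -0.07, 0], [-0.56, -0.046, -0.216, 0.11, 0.0225, -0.0825, 0], [-0.62, -0.046, -0.216, 0.125, 0.0265, -0.0955, 0], [-0.657, -0.046, -0.216, 0.125, 0.0265, -0.0955, 0], [-0.657, -0.046, -0.216, 0.125, 0.0265, -0.0955, 0]]})

```text
time_s: 16.58
eef_pos: [0.4578, -0.357, 0.3507]
eef_rot: [-0.006, 0.493, 0.87, 0.0]
wrist_force: [-0.5, 0.0, -5.3]
opening: 0.496
grasp_force: 63.2
```

Run:
```python
from h import *
import pickle
print(tool()[0],tool()[1].as_matrix())
w=optics.camera_params("wrist");im=optics.camera("wrist");cv2.imwrite("pics/w7.png",im);pickle.dump(w,open("pics/w7.pkl","wb"))
```

```text
[ 0.4578 -0.357   0.3507] [[-0.5137  0.8579 -0.0107]
 [ 0.8579  0.5138  0.0071]
 [ 0.0116 -0.0055 -0.9999]]
```

View pics/w7.png

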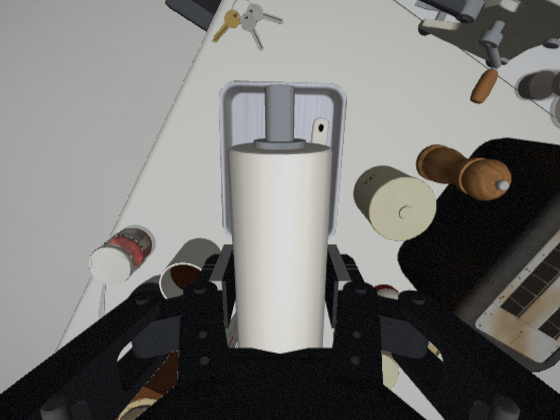

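The tin's rim shows at columns 220 and 348 with its top edge at row 81, parallel to the roller (axle tip at (280,85)). The peeler is at (320,128), on the right (+y) side.

Run:
```python
from h import *
import pickle
w=pickle.load(open("pics/w7.pkl","rb"));im=cv2.imread("pics/w7.png")
g=cv2.GaussianBlur(cv2.cvtColor(im,cv2.COLOR_BGR2GRAY),(3,3),0).astype(int)
def edge(row,c0,c1):
    d=np.abs(np.diff(g[row,c0:c1]));return c0+np.argmax(d)+.5,d.max()
Lp=[];Rp=[]
for r in range(105,216,10):
    l,dl=edge(r,205,228);q,dr=edge(r,332,358);print(r,l,dl,q,dr);Lp.append(plane(w,(l,r),.03));Rp.append(plane(w,(q,r),.03))
# top edge
tp=[]
for c in(245,255,310,320):
    d=np.abs(np.diff(g[70:95,c]));tp.append(plane(w,(c,70+np.argmax(d)+.5),.03));print(c,70+np.argmax(d),tp[-1])
def fit(P):
    P=np.array(P)[:,:2];m=np.median(P,0);u=cv2.fitLine(P.astype(np.float32),cv2.DIST_HUBER,0,.001,.001).ravel();return u[2:],u[:2]
(lm,lu),(rm,ru)=fit(Lp),fit(Rp);print("ang",np.degrees(np.arctan2(lu[1],lu[0])),np.degrees(np.arctan2(ru[1],ru[0])))
lu=lu*np.sign(lu[0]);ru=ru*np.sign(ru[0]);u=lu+ru;u/=np.linalg.norm(u);n=np.array([-u[1],u[0]])  # u away from camera, n to peeler side?
print("width",(rm-lm)@n); T0=np.mean(tp,0)[:2]
mid=(lm+rm)/2; C=mid+u*((T0-mid)@u+.123);print("tin centre",C,"u",u,"n",n,np.degrees(np.arctan2(u[1],u[0])))
```

```text
105 222.5 26 333.5 33
115 222.5 26 332.5 34
125 222.5 23 340.5 36
135 223.5 25 339.5 34
145 223.5 27 339.5 32
155 223.5 27 338.5 34
165 223.5 25 337.5 35
175 224.5 27 336.5 35
185 224.5 28 354.5 51
195 224.5 30 352.5 51
205 224.5 25 355.5 46
215 225.5 27 333.5 33
245 92 [ 0.3629 -0.296   0.03  ]
255 92 [ 0.3753 -0.2886  0.03  ]
310 86 [ 0.4389 -0.2412  0.03  ]
320 86 [ 0.4511 -0.2339  0.03  ]
ang -60.545094 -44.58328
width 0.17802027
tin centre [ 0.4733 -0.3691] u [ 0.6079 -0.794 ] n [0.794  0.6079] -52.564186
```

Run:
```python
from h import *
import pickle
w=pickle.load(open("pics/w7.pkl","rb"));im=cv2.imread("pics/w7.png")
b=cv2.GaussianBlur(im,(3,3),0).astype(int);m=((b[...,0]-b[...,2])>4).astype(np.uint8);m[:70]=0;m[245:]=0
n,lab,st,_=cv2.connectedComponentsWithStats(m)
k=[i for i in range(1,n) if st[i,4]>300 and st[i,0]>200 and st[i,0]+st[i,2]<370];print(st[k])
mm=np.isin(lab,k)
Lp=[];Rp=[];tp=[]
for r in range(105,226,10):
    c=np.nonzero(mm[r])[0];Lp.append((c.min(),r));Rp.append((c.max()+1,r))
for c in(240,250,310,320,330): tp.append((c,np.nonzero(mm[:,c])[0].min()))
print(Lp,Rp,tp)
f=lambda P:np.array([plane(w,p,.029)[:2] for p in P])
def fit(P): v=cv2.fitLine(f(P).astype(np.float32),cv2.DIST_HUBER,0,.001,.001).ravel();return v[2:],v[:2]*np.sign(v[0])
(lm,lu),(rm,ru)=fit(Lp),fit(Rp);T0,tu=fit(tp)
print([np.degrees(np.arctan2(v[1],v[0])) for v in(lu,ru,tu)])
u=lu+ru+np.array([tu[1],-tu[0]]);u/=np.linalg.norm(u);n=np.array([-u[1],u[0]])
print("width",(rm-lm)@n);mid=(lm+rm)/2;C=mid+u*((T0-mid)@u+.123)
print("C",C,"ang",np.degrees(np.arctan2(u[1],u[0])),"n",n)
```

```text
[[ 219   81  127  158 2967]
 [ 231   92   35   54 1699]
 [ 293   93   41   54 1482]]
[(np.int64(219), 105), (np.int64(220), 115), (np.int64(220), 125), (np.int64(220), 135), (np.int64(220), 145), (np.int64(221), 155), (np.int64(221), 165), (np.int64(221), 175), (np.int64(222), 185), (np.int64(222), 195), (np.int64(223), 205), (np.int64(223), 215), (np.int64(223), 225)] [(np.int64(346), 105), (np.int64(345), 115), (np.int64(344), 125), (np.int64(343), 135), (np.int64(343), 145), (np.int64(342), 155), (np.int64(341), 165), (np.int64(340), 175), (np.int64(339), 185), (np.int64(339), 195), (np.int64(338), 205), (np.int64(337), 215), (np.int64(336), 225)] [(240, np.int64(82)), (250, np.int64(82)), (310, np.int64(83)), (320, np.int64(83)), (330, np.int64(84))]
[np.float32(-60.29394), np.float32(-60.452873), np.float32(29.840836)]
width 0.18448351
C [ 0.4637 -0.3635] ang -60.301994 n [0.8686 0.4954]
```

Run:
```python
from h import *
D=down(np.radians(29.7))
for z in(.1,.03,.012):print(rel([.4446,-.3744,z],D))
```

```text
[-0.0116 -0.0193  0.2512 -0.0054 -0.0111  0.0218]
[-0.0124 -0.019   0.3212 -0.0054 -0.0111  0.0218]
[-0.0126 -0.0189  0.3392 -0.0054 -0.0111  0.0218]
```

To row units: 0.31 m / 0.5 = 0.62, 0.295 m / 0.5 = 0.59, 0.022 rad / 4 = 0.0055.

>>> jog_arm(segments={"moves":[[-0.024, -0.038, 0.06, -0.0013, -0.0028, 0.0055, 0], [-0.024, -0.038, 0.16, -0.0013, -0.0028, 0.0055, 0], [-0.024, -0.038, 0.26, -0.0013, -0.0028, 0.0055, 0], [-0.024, -0.038, 0.36, -0.0013, -0.0028, 0.0055, 0], [-0.024, -0.038, 0.46, -0.0013, -0.0028, 0.0055, 0], [-0.024, -0.038, 0.54, -0.0013, -0.0028, 0.0055, 0], [-0.024, -0.038, 0.59, -0.0013, -0.0028, 0.0055, 0], [-0.024, -0.038, 0.62, -0.0013, -0.0028, 0.0055, 0], [-0.024, -0.038, 0.62, -0.0013, -0.0028, 0.0055, 0]]})

```text
time_s: 17.75
eef_pos: [0.4447, -0.3744, 0.0421]
eef_rot: [-0.0, 0.502, 0.865, -0.001]
wrist_force: [0.2, 0.6, -5.0]
opening: 0.489
grasp_force: 63.1
```

Run:
```python
from h import *
print(rel([.4446,-.3744,.012],down(np.radians(29.7))))
```

```text
[ 0.0001 -0.0001  0.0301 -0.0012  0.0006  0.0009]
```

To row units: 0.025 m / 0.5 = 0.05, 0.021 m / 0.5 = 0.042.

>>> jog_arm(segments={"moves":[[0, 0, 0.016, 0, 0, 0, 0], [0, 0, 0.032, 0, 0, 0, 0], [0, 0, 0.042, 0, 0, 0, 0], [0, 0, 0.05, 0, 0, 0, 0], [0, 0, 0.05, 0, 0, 0, 0]]})

```text
time_s: 18.38
eef_pos: [0.4449, -0.3752, 0.017]
eef_rot: [0.0, 0.502, 0.865, -0.001]
wrist_force: [-0.7, 0.5, -5.8]
opening: 0.492
grasp_force: 63.2
```

>>> jog_arm(segments={"moves":[[0, 0, 0.003, 0, 0, 0, 0], [0, 0, 0.006, 0, 0, 0, 0], [0, 0, 0.006, 0, 0, 0, 0]]})

```text
time_s: 18.75
eef_pos: [0.445, -0.3753, 0.0143]
eef_rot: [0.0, 0.502, 0.865, -0.001]
wrist_force: [0.0, -0.8, -5.9]
opening: 0.493
grasp_force: 63.2
```

To row units: 0.002 m / 0.5 = 0.004, 0.001 m / 0.5 = 0.002.

>>> jog_arm(segments={"moves":[[0, 0, 0.002, 0, 0, 0, 0], [0, 0, 0.004, 0, 0, 0, 0], [0, 0, 0.004, 0, 0, 0, 0]]})

```text
time_s: 19.12
eef_pos: [0.445, -0.3753, 0.0122]
eef_rot: [0.0, 0.502, 0.865, -0.001]
wrist_force: [-0.5, -0.4, -5.0]
opening: 0.494
grasp_force: 63.1
```

>>> jog_arm(segments={"moves":[[0, 0, 0.002, 0, 0, 0, 0], [0, 0, 0.002, 0, 0, 0, 0]]})

```text
time_s: 19.38
eef_pos: [0.4451, -0.3754, 0.0121]
eef_rot: [0.0, 0.502, 0.865, -0.001]
wrist_force: [-3.0, 3.4, 4.9]
opening: 0.491
grasp_force: 64.3
```

The force shows contact with the tin's floor, so I release.

>>> jog_arm(segments={"moves":[[0, 0, 0, 0, 0, 0, 0.5], [0, 0, 0, 0, 0, 0, 0.53], [0, 0, 0, 0, 0, 0, 0.57], [0, 0, 0, 0, 0, 0, 0.62], [0, 0, 0, 0, 0, 0, 0.66], [0, 0, 0, 0, 0, 0, 0.66], [0, 0, 0, 0, 0, 0, 0.66]]})

```text
time_s: 20.25
eef_pos: [0.4451, -0.3754, 0.0113]
eef_rot: [0.0, 0.502, 0.865, -0.001]
wrist_force: [0.3, 0.8, 0.9]
opening: 0.662
grasp_force: 0.0
```

>>> jog_arm(segments={"moves":[[0, 0, -0.02, 0, 0, 0, 0.68], [0, 0, -0.06, 0, 0, 0, 0.68], [0, 0, -0.12, 0, 0, 0, 0.68], [0, 0, -0.22, 0, 0, 0, 0.68], [0, 0, -0.34, 0, 0, 0, 0.68], [0, 0, -0.46, 0, 0, 0, 0.68], [0, 0, -0.56, 0, 0, 0, 0.68], [0, 0, -0.56, 0, 0, 0, 0.68]]})

```text
time_s: 21.25
eef_pos: [0.4468, -0.3766, 0.299]
eef_rot: [0.006, 0.502, 0.865, -0.003]
wrist_force: [0.2, 0.0, -0.5]
opening: 0.678
grasp_force: 0.0
```

Run:
```python
from h import *
im=optics.camera("wrist");s=optics.camera("scene");t=optics.camera("top")
cv=np.zeros((600,800,3),np.uint8);cv[:300,:400]=cv2.resize(im,(400,300));cv[:300,400:]=cv2.resize(s[270:375,280:420],(400,300),interpolation=cv2.INTER_CUBIC)
cv[300:,:400]=cv2.resize(s[150:270,220:380],(400,300),interpolation=cv2.INTER_CUBIC);cv[300:,400:]=cv2.resize(t[150:300,240:440],(400,300),interpolation=cv2.INTER_CUBIC)
cv2.imwrite("pics/end.png",cv)
```

```text
(no output)
```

View pics/end.png

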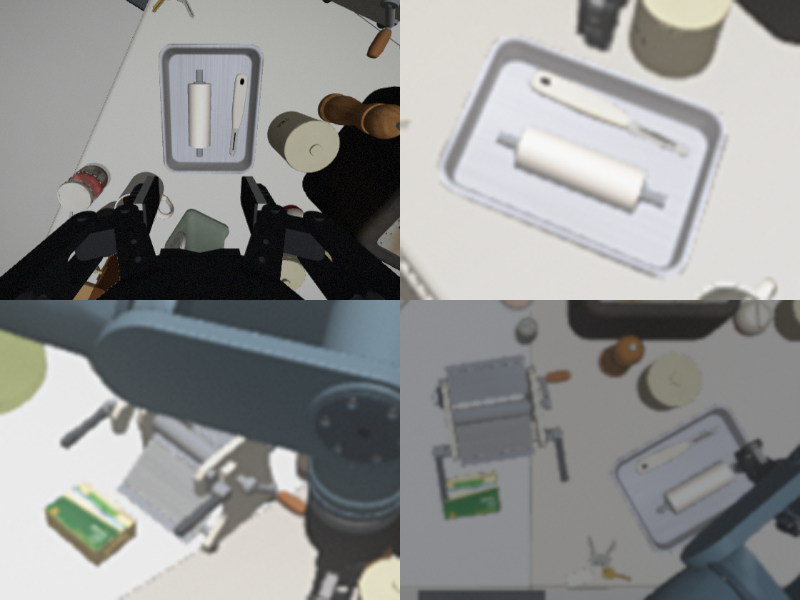

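The roller (at (200,113) in the wrist quadrant) lies flat on the tin's floor, clear of the peeler at (238,115). Both levers are forward and open, and the other things are standing where they were.

```bash
python3 -c "
from bench import ctrl, optics, status, hand_in
print(hand_in())"
```

```text
the job is handed in; nothing more can be done
None
```

I flipped both levers fully open, took the roller out and laid it flat on the floor of the tin beside the peeler; nothing else looked disturbed in the last pictures, and I handed the job in at about 21 s.

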